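# Fill the jar with lock plugs

## Robot

A 6-joint arm with a two-finger parallel gripper is mounted at the origin on the work surface. World frame = base frame: x ahead of the robot, y to its left, z up, the work surface at z = 0. Lengths are in m, angles in rad, forces in N, time in s.
With the tool pointing down it reaches from about 0.375 to 0.975 m from the base axis. Payload 3.8 kg.
Tool frame: the origin (TCP) lies on the centre line of the jaws, within the pads' length; the fingertips stand ahead of it and the grasp point (between the pads) is the TCP (ctrl.tip_extent is the x of the fingertips in the tool frame, in m); x points along the fingers, y is the direction in which the jaws open and shut, and the axes are right-handed (so a half turn about x gives the same grasp; the last joint's range is limited). The gripper opens to 85 mm and grips with 20 to 120 N. Pads are 22 mm wide; open, the fingers measure 114 mm over their backs; the gripper's body (76 mm by 85 mm) begins 54 mm behind the grasp point. The pads swing forward as they close: fully open they stand 13 mm farther back than shut.
Start: joints at [1.188, 0.264, 1.604, -0, 1.274, -0.037], TCP at [0.229, 0.635, 0.25] pointing down, gripper open.
Joint ranges: [-2.63, 2.63], [-0.94, 2.18], [0.31, 2.57], [-1.31, 4.45], [0, 2.66], [-2.55, 2.55]. Speed limits (rad/s): [2.57, 2.57, 3.14, 3.14, 3.14, 3.14].

## Interface

Orientations are given as a unit quaternion [w, x, y, z].
In Python, from plant import ctrl gives the robot as it stands.
- The arm moves only by the tool move_arm, never from a script. Its argument "plan" is one flat list of numbers, 7 for each row, row after row: the opening, from 0 (shut) to 1 (fully open), then the shift along the tool's x, y, z in units of 30 mm (1.0 is 30 mm), then the turn, a rotation vector about the tool's x, y, z in rad. A call has 1 to 12 rows; each row is the pose to reach, as a shift and turn from the pose measured when the call began, along the tool's axes at that moment; what a row does not reach only later rows make up. A row lasts 1/8 s, in which the tool goes at most 62.5 mm and 10.7 degrees, less where a joint would pass 70% of its speed; a pose out of reach is approached as far as the arm can. A call with a gripper value outside its range is refused whole. The fingers move at their own pace and stop on an object; "force" is the grip in N (left out, the last holds). Time passes only in rows, so rows that repeat a pose let the fingers close. It gives the time, the measured TCP pose, the force and the opening at its end, in the units of the state.
- ctrl.observe(): the state, without advancing time (a new reading comes with each control period).
- ctrl.capture(name): name is "side" or "top"; returns a dict with "img" (400x640x3 uint8, red, green, blue), "fx", "fy", "cx", "cy" (pixels), "distortion" ([k1, k2, p1, p2, k3] as OpenCV has them; the pictures are not rectified), "position" and "orientation" of the camera in the world. Camera axes: x right, y up, looking along -z (the intrinsics and any distortion apply to the point x, -y, -z); pixel columns grow to the right and rows downward; lengths in m; the calibration is good to about 2 mm. A picture is of the moment at which its call begins. There is no depth.
- ctrl.hand_in(): hands the job in, once; it reports no verdict.
Trained networks look in a picture, given as the dict that the camera call returned (one of the last four; its "shot" number tells which), for a name from the list of things; names that differ only in an ending like _2 or _b are one class to them, and where a whole thing is asked for, a point or a joint stands for the part that bears it (a point fixed in the world has none). Each returns a list of dicts, best first, with "confidence" (0 to 1); they miss things now and then, are a little off and sometimes report something else, mostly with a low value. They report only what shows in the picture. A call takes as long as a camera call. They do not tell look-alikes from the thing itself.
- ctrl.spot_in(picture, label): "at" ([x, y, z] in m, in the coordinates of the camera as it stood for that picture, good to about 4 mm: the middle of the surface that is visible of it).
- ctrl.silhouettes(picture, label): "mask" (400x640 bool, what is visible of it).
The state is a dict: "t": time; "qpos": joint angles; "joint_velocities": joint speeds; "joint_efforts": joint torques, N m; "tcp_pos": TCP position; "eef_rot": TCP orientation; "contact_force": force on the tool from outside, world axes, zero at the start; "wrist_torque": the same for the moment, N m; "width": opening from 0.0 (shut) to 1.0 (fully open).
Only numpy, scipy, OpenCV 4.12 (cv2) and the standard library are available. Lean on these libraries where they do the work, as an engineer would, in place of code of your own. Each camera call takes 0.05 s, during which the arm holds its last target. There are 200 camera calls.

## Task

Swing the funnel arm fully home over the clear jar, then tip the scoop over the funnel to pour all five brass lock plugs through it into the jar. Afterwards set the empty scoop down, not dropped, level on the middle of the rubber mat, and leave the funnel over the jar and the other things on the bench where they are.

Things in the scene. Friction and masses are not known exactly. Their poses are not given: they have to be found in the camera images.
- stand: Filling stand, does not move: steel base plate 235 x 100 mm, 10 mm thick, with an upright clear jar fixed to it (outside diameter 54, inside 47, floor at height 14, open mouth at height 80 mm). Origin: under the jar's axis, at table height. A steel post of 20 mm diameter stands 140 mm from the jar along the stand's +x; the funnel arm turns on it.
- jar_mouth (a point): Centre of the jar's open mouth, 80 mm above the table.
- post_top (a point): Top of the post, on the vertical axis about which the funnel arm turns, 156 mm above the table.
- funnel_mouth (a point): Centre of the wide upper mouth of the aluminium funnel (rim outside diameter 128, inside 122 mm, rim 158 mm above the table; the cone narrows to a short spout of 38 mm bore that ends 86 mm above the table, 6 mm over the jar). It is 140 mm from the post's axis.
- funnel_knob (a point): Top of the upright round black knob on the funnel arm, 18 mm in diameter, 44 mm tall, its top 195 mm above the table, 55 mm from the post's axis on the line from the post to the funnel. The arm bar below it has its top at 151 mm.
- mat: Thin black rubber mat, 150 x 120 x 3 mm, fixed. Origin: centre of its underside, its length along x. The scoop stands on it at the start.
- scoop: Aluminium parts scoop, 130 g empty: open-topped tray 64 mm wide (y), from a back wall (36 mm high) at x = -45 to an open front at x = +56; side walls 30 mm high, sheet 2.5 mm. Its floor ramps up 0.2 rad from x = +15 to the lip. Origin: underside of the tray, x to the open front, z up. A straight black bar handle, 14 mm wide (y), 16 mm high, runs back from x = -45 to -133, centred 30 mm up.
- scoop_lip (a point): Middle of the scoop's front lip, over which the plugs slide out; 56 mm ahead of and 11 mm above the scoop's origin.
- scoop_handle (a point): Grip point on the handle's centre line, 92 mm behind and 30 mm above the scoop's origin.
- plug0: One of five brass lock plugs, a short solid cylinder of 14 mm diameter and 18 mm length, 22 g. Origin: its centre, z along the cylinder. At the start it stands on end in the scoop.
- plug1: One of five brass lock plugs, a short solid cylinder of 14 mm diameter and 18 mm length, 22 g. Origin: its centre, z along the cylinder. At the start it stands on end in the scoop.
- plug2: One of five brass lock plugs, a short solid cylinder of 14 mm diameter and 18 mm length, 22 g. Origin: its centre, z along the cylinder. At the start it stands on end in the scoop.
- plug3: One of five brass lock plugs, a short solid cylinder of 14 mm diameter and 18 mm length, 22 g. Origin: its centre, z along the cylinder. At the start it stands on end in the scoop.
- plug4: One of five brass lock plugs, a short solid cylinder of 14 mm diameter and 18 mm length, 22 g. Origin: its centre, z along the cylinder. At the start it stands on end in the scoop.
- funnel (a joint): Angle of the funnel arm about the post, rad: 0 = home, against its stop, with the funnel exactly over the jar; it grows, up to 1.7, as the arm swings away clockwise seen from above (towards the stand's +y). A light friction holds it where it is left.
- padlock: Bystander: brass padlock lying flat, body 45 x 50 x 18 mm. Origin: centre of the body's underside, shackle towards x.
- padlock_small: Bystander: small dark padlock lying flat, body 34 x 38 x 14 mm, origin under the body's centre.
- spray_can: Bystander: spray can, upright, 60 mm in diameter, 200 mm tall, origin under its centre.
- screwdriver: Bystander: screwdriver with a black handle, 180 mm long, lying along its x.
- key_remote: Bystander: black car-key remote, 62 x 34 x 14 mm, lying flat.
There are look-alikes about, which are no part of the job. Of the things that look like the scoop, the smaller one is meant.

How it is judged:
By the outcome, as a careful person would: the job done as asked, in the order asked, and still so for the second after the job is handed in, with the robot touching nothing.
It also fails if it takes over 72 s, if anything falls off the work surface, if the arm or the gripper's body presses on something with over 40 N, if the wrist force passes 120 N, or if a joint passes its speed limit or range.

## Working session

There is one attempt and no reset: what is moved stays moved. The work goes in short steps, Python scripts to look and compute and a tool call to move; the robot and the scene stay as the last step left them, time stands still between calls to the robot, and variables do not carry over. Pictures are saved under pics/ and viewed, about 8 in all and at most 12, crops included, and the job is handed in when it is done.

Besides the shell and the picture viewer there is one more tool, called after "Call:" as name(argument=value, ...) on one line, values as JSON. move_arm: Moves the arm, as the interface text tells. Its arguments: {"type":"object","properties":{"plan":{"type":"array","items":{"type":"number"}},"force":{"type":"number"}},"required":["plan"]}

```bash
mkdir -p pics; ls; cat > h.py <<'E'
import numpy as np, cv2
from scipy.spatial.transform import Rotation as R
from plant import ctrl
def rot(q): return R.from_quat([q[1],q[2],q[3],q[0]])
def w(c,p): return rot(c["orientation"]).apply(p)+np.array(c["position"])
def ray(c,uv):
    K=np.array([[c["fx"],0,c["cx"]],[0,c["fy"],c["cy"]],[0,0,1]])
    n=cv2.undistortPoints(np.array([[uv]],float),K,np.array(c["distortion"]))[0,0]
    return np.array(c["position"]),rot(c["orientation"]).apply([n[0],-n[1],-1])
def atz(c,uv,z):
    o,d=ray(c,uv); return o+d*(z-o[2])/d[2]
def proj(c,P):
    K=np.array([[c["fx"],0,c["cx"]],[0,c["fy"],c["cy"]],[0,0,1]])
    p=rot(c["orientation"]).inv().apply(np.atleast_2d(P)-np.array(c["position"]))*[1,-1,-1]
    return cv2.projectPoints(p,np.zeros(3),np.zeros(3),K,np.array(c["distortion"]))[0][:,0]
def save(c,n): cv2.imwrite("pics/"+n,c["img"][:,:,::-1])
E
python3 - <<'E'
from h import *
s=ctrl.observe(); print({k:np.round(v,3) for k,v in s.items()}, ctrl.tip_extent)
cs={n:ctrl.capture(n) for n in("side","top")}
cv2.imwrite("pics/a.png",np.vstack([cs["side"]["img"],cs["top"]["img"]])[:,:,::-1])
img=cv2.imread("pics/a.png"); cv2.imwrite("pics/a.png",cv2.resize(img,(480*1,600)))
for n in cs: save(cs[n],n+"0.png"); print(n,cs[n]["position"],cs[n]["orientation"],cs[n]["fx"])
for l in ["scoop","scoop_lip","scoop_handle","jar_mouth","post_top","funnel_mouth","funnel_knob","mat","stand","spray_can","plug0","padlock","screwdriver","key_remote"]:
  for n in cs:
    for r in ctrl.spot_in(cs[n],l)[:5]:
        if r["confidence"]>.2: print(l,n,np.round(w(cs[n],r["at"]),3),round(r["confidence"],2))
E
```

```text
pics
{'t': np.float64(0.0), 'qpos': array([ 1.188,  0.265,  1.605, -0.   ,  1.274, -0.037]), 'joint_velocities': array([-0.001,  0.001,  0.001, -0.   , -0.002, -0.002]), 'joint_efforts': array([ 0.0000e+00, -5.1512e+01, -3.6732e+01,  0.0000e+00,  1.3000e-02,
       -0.0000e+00]), 'tcp_pos': array([0.229, 0.634, 0.249]), 'eef_rot': array([ 0.696,  0.121,  0.697, -0.122]), 'contact_force': array([-1.064, -0.444,  0.234]), 'wrist_torque': array([ 0.016,  0.004, -0.022]), 'width': np.float64(1.0)} 0.019
side [ 0.49468035 -0.98940003  0.95139098] [ 0.90542249  0.42211431 -0.00935642 -0.04406911] 437.4267110830082
top [3.39844224e-01 1.02405221e-03 1.15537302e+00] [ 0.70466269  0.06193259 -0.07651378 -0.70268093] 424.947584977582
scoop side [ 0.571 -0.306  0.019] 0.94
scoop side [ 0.358 -0.083  0.011] 0.69
scoop top [ 0.576 -0.312  0.011] 0.81
scoop_lip side [ 0.351 -0.083  0.012] 0.81
scoop_lip side [ 0.572 -0.306  0.021] 0.74
scoop_lip top [ 0.353 -0.074  0.01 ] 0.97
scoop_lip top [ 0.576 -0.311  0.013] 0.79
scoop_handle side [ 0.57  -0.303  0.019] 0.89
scoop_handle side [0.751 0.052 0.0
[... 598 characters left out ...]
side [0.558 0.169 0.042] 0.7
mat side [0.575 0.304 0.147] 0.59
mat top [ 0.543 -0.296  0.002] 0.84
stand side [0.561 0.165 0.043] 0.96
stand top [0.561 0.195 0.035] 0.59
stand top [ 0.577 -0.312  0.013] 0.37
spray_can side [ 0.735 -0.272  0.131] 0.7
spray_can top [ 0.72  -0.237  0.175] 0.97
plug0 side [ 0.547 -0.293  0.025] 0.61
padlock side [ 0.594 -0.107  0.017] 0.69
padlock side [0.576 0.303 0.147] 0.52
padlock top [ 0.596 -0.101  0.017] 0.97
screwdriver side [0.324 0.261 0.021] 0.71
screwdriver top [0.324 0.271 0.023] 0.71
screwdriver top [0.588 0.294 0.144] 0.61
key_remote side [0.56  0.163 0.041] 0.6
key_remote side [ 0.726 -0.099  0.011] 0.49
key_remote top [ 0.739 -0.088  0.016] 0.76
```

View pics/top0.png

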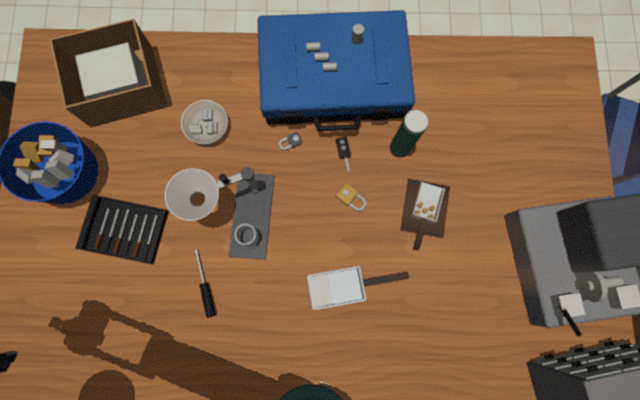

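View pics/side0.png

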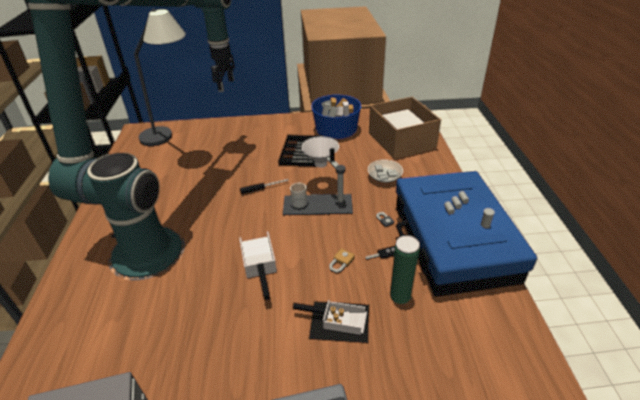

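The top view shows the jar at (246,234), the post near (258,182), the funnel swung out at (192,195), the small scoop on the mat at (428,203) with its handle end at (417,245), and the bigger look-alike at (340,287). I'll crop in closer for precise pixels.

```bash
python3 - <<'E'
import cv2,numpy as np
t=cv2.imread("pics/top0.png");s=cv2.imread("pics/side0.png")
f=lambda i,x,y:cv2.resize(i[y:y+75,x:x+100] if 0 else i[y:y+100,x:x+133],(400,300),interpolation=cv2.INTER_CUBIC)
cv2.imwrite("pics/crop.png",np.vstack([np.hstack([f(t,155,160),f(t,370,160)]),np.hstack([f(s,260,130),f(s,285,270)])]))
E
```

```text
(no output)
```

View pics/crop.png

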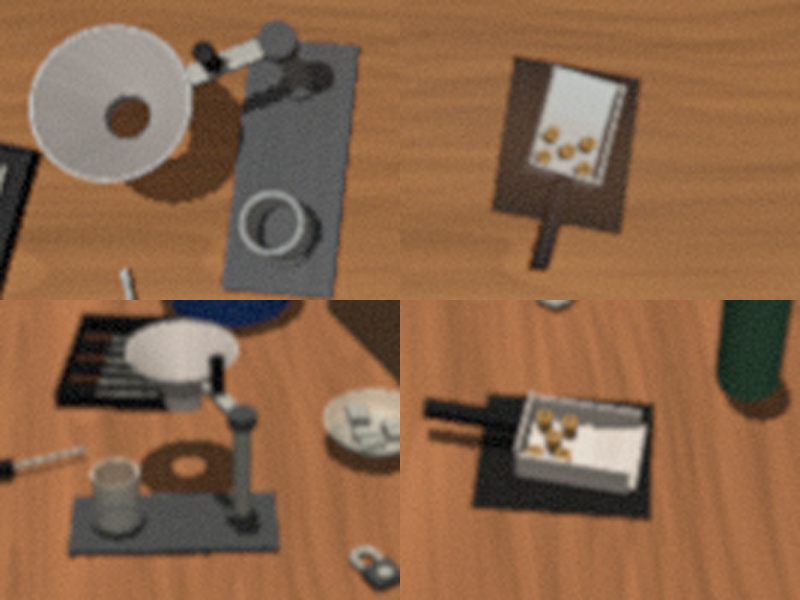

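The crop (3× scale) shows the jar mouth at top px (245.7,234.3), the post top at (247.7,173.3) and the funnel mouth at (192,194.3). The knob top is at (222.7,175.7), the scoop handle end at (416.7,248.7), and the plugs are at the back of the tray. Next I'll fit poses using both cameras.

```bash
cat > fit.py <<'E'
from h import *
from scipy.optimize import least_squares
T=lambda p,x: np.c_[R.from_euler('z',p[2]).apply(x)[:,:2]+p[:2],x[:,2]]
E
python3 - <<'E'
from fit import *
t,s=ctrl.capture("top"),ctrl.capture("side")
# stand: x,y,yaw,funnel angle
def pts(p):
    a=np.pi-p[3]; d=np.array([np.cos(a),np.sin(a),0]); post=np.array([.14,0,0])
    L=np.array([[0,0,.08],[.14,0,.156],post+.14*d+[0,0,.158],post+.055*d+[0,0,.195]])
    return T(p,L)
ot=np.array([[245.7,234.3],[247.7,173.3],[192,194.3],[222.7,175.7]])
os_=np.array([[298.5,186],[341,167.5],[320.5,147.5],[332,149.5]])
f=lambda p: np.r_[(proj(t,pts(p))-ot).ravel(),(proj(s,pts(p))-os_).ravel()]
r=least_squares(f,[.45,.19,0,1.2],loss='soft_l1'); print("stand",np.round(r.x,3),"\n",np.round(f(r.x).reshape(-1,2),1)); print(np.round(pts(r.x),3))
# mat
c=(np.array([[517,57],[638,78],[622,233],[493,208]])-[400,0])/3+[370,160]
m=np.array([atz(t,q,.003) for q in c]); print("mat top",np.round(m,3),m.mean(0).round(3))
c2=(np.array([[490,395],[653,403],[650,517],[475,507]])-[400,300])/3+[285,270]
m2=np.array([atz(s,q,.003) for q in c2]); print("mat side",np.round(m2,3),m2.mean(0).round(3))
c=(np.array([[553,67],[625,85],[603,185],[530,163],[540,266]])-[400,0])/3+[370,160]
for q,z in zip(c,[.033,.033,.039,.039,.041]): print("scoop top",atz(t,q,z).round(3))
c=(np.array([[530,395],[643,411],[425,409]])-[400,300])/3+[285,270]
for q,z,n in zip(c,[.039,.033,.033],["backleft","frontleft","handle end"]): print("scoop side",n,atz(s,q,z).round(3))
for n,k in(("top",t),("side",s)):
  for q in ctrl.silhouettes(k,"scoop")[:3]:
    ys,xs=np.nonzero(q["mask"]); print(n,q["confidence"],xs.min(),xs.max(),ys.min(),ys.max(),q["mask"].sum())
E
```

```text
stand [ 0.481  0.168 -0.086  1.086] 
 [[-0.3 -0.6]
 [-0.1 -0.8]
 [ 0.4 -0.4]
 [ 0.2  1. ]
 [-0.5  1.1]
 [-0.6 -0.1]
 [-0.2 -1. ]
 [ 0.  -0.6]]
[[0.481 0.168 0.08 ]
 [0.62  0.156 0.156]
 [0.566 0.285 0.158]
 [0.599 0.206 0.195]]
mat top [[ 0.647 -0.273  0.003]
 [ 0.628 -0.386  0.003]
 [ 0.482 -0.363  0.003]
 [ 0.505 -0.246  0.003]] [ 0.566 -0.317  0.003]
mat side [[ 0.507 -0.247  0.003]
 [ 0.651 -0.271  0.003]
 [ 0.63  -0.387  0.003]
 [ 0.486 -0.362  0.003]] [ 0.568 -0.317  0.003]
scoop top [ 0.63  -0.299  0.033]
scoop top [ 0.614 -0.364  0.033]
scoop top [ 0.521 -0.337  0.039]
scoop top [ 0.54  -0.273  0.039]
scoop top [ 0.448 -0.277  0.041]
scoop side backleft [ 0.541 -0.279  0.039]
scoop side frontleft [ 0.636 -0.301  0.033]
scoop side handle end [ 0.449 -0.28   0.033]
top 0.94 307 407 267 309 2232
top 0.8 411 442 183 250 1056
top 0.56 165 273 166 259 5438
side 0.79 292 366 301 333 1364
side 0.66 240 275 235 299 1339
```

Both cameras agree within about 1 px (2–3 mm): jar (0.481,0.168), stand yaw -0.086, funnel angle ≈1.09, mat centre (0.567,-0.317). The scoop heads about -0.29 rad with its grip point at (0.487,-0.291,0.033). I'll add a helper that turns world waypoints into move rows.

```bash
cat >> h.py <<'E'
def toolR(head,tilt):
    "tool x tilted `tilt` from straight down towards heading `head`; tool y = left of heading"
    x=np.array([np.cos(head)*np.sin(tilt),np.sin(head)*np.sin(tilt),-np.cos(tilt)])
    y=np.array([-np.sin(head),np.cos(head),0]); return R.from_matrix(np.c_[x,y,np.cross(x,y)])
def row(P,Rt,s=None):
    s=s or ctrl.observe(); R0=rot(s["eef_rot"])
    d=R0.inv().apply(np.array(P)-s["tcp_pos"])/.03; v=(R0.inv()*Rt).as_rotvec()
    return np.round(np.r_[d,v],2).tolist()
def near(head,tilt):
    "of the two equal grasps, the one nearest the present"
    A=toolR(head,tilt);B=A*R.from_euler('x',np.pi);R0=rot(ctrl.observe()["eef_rot"])
    return min((A,B),key=lambda q:(R0.inv()*q).magnitude())
E
python3 - <<'E'
from h import *
s=ctrl.observe(); M=rot(s["eef_rot"]).as_matrix(); print(M.round(3))
post=np.array([.62,.156]); 
for th in [1.086]:
    a=-.086+np.pi-th; k=post+.055*np.array([np.cos(a),np.sin(a)]); print(a,k)
    for h in (a,a+np.pi):
        Rt=toolR(h,0); print(h,row([k[0],k[1],.26],Rt),row([k[0],k[1],.181],Rt))
E
```

```text
[[-0.     0.339  0.941]
 [-0.     0.941 -0.339]
 [-1.    -0.    -0.   ]]
1.9695926535897932 [0.59864298 0.2066841 ]
1.9695926535897932 [-0.32, -9.25, 16.44, -2.32, -0.0, -0.0] [2.31, -9.25, 16.44, -2.32, -0.0, -0.0]
5.1111853071795865 [-0.32, -9.25, 16.44, 0.83, -0.0, 0.0] [2.31, -9.25, 16.44, 0.83, -0.0, 0.0]
```

Call:
move_arm(plan=[1,-0.3,-2,4,0.2,0,0,1,-0.3,-4,7.5,0.4,0,0,1,-0.3,-6,11,0.6,0,0,1,-0.3,-8,14.5,0.8,0,0,1,-0.3,-9.25,16.44,0.83,0,0,1,-0.3,-9.25,16.44,0.83,0,0,1,-0.3,-9.25,16.44,0.83,0,0,1,-0.3,-9.25,16.44,0.83,0,0,1,-0.3,-9.25,16.44,0.83,0,0,1,-0.3,-9.25,16.44,0.83,0,0,1,-0.3,-9.25,16.44,0.83,0,0,1,-0.3,-9.25,16.44,0.83,0,0], force=25)

```text
t: 3.2
tcp_pos: [0.5978, 0.208, 0.2592]
eef_rot: [0.588, 0.392, 0.589, -0.392]
contact_force: [-0.3, -0.6, -0.1]
width: 0.999
```

```bash
python3 - <<'E'
from h import *
s=ctrl.observe(); print(s["t"],s["tcp_pos"].round(4),s["qpos"].round(3),s["contact_force"].round(1))
k=[.5986,.2067]; Rt=toolR(5.1112,0); print(row([*k,.26],Rt),row([*k,.181],Rt))
t=ctrl.capture("top"); save(t,"t1.png"); print(proj(t,[[*k,.195],[*s["tcp_pos"]]]))
sd=ctrl.capture("side"); print(proj(sd,[[*k,.195],[*s["tcp_pos"]]]))
f=lambda c,x,y:cv2.resize(c["img"][y:y+100,x:x+133,::-1],(400,300),interpolation=cv2.INTER_CUBIC)
cv2.imwrite("pics/c1.png",np.hstack([f(t,155,130),f(sd,265,100)]))
E
```

```text
3.2 [0.5978 0.208  0.2592] [ 2.950e-01  1.800e-01  1.689e+00  1.000e-03  1.273e+00 -1.010e-01] [-0.3 -0.6 -0.1]
[-0.03, 0.01, 0.05, -0.0, -0.0, 0.0] [2.61, 0.01, 0.05, -0.0, -0.0, 0.0]
[[222.77049581 176.85410172]
 [216.1245227  169.44363439]]
[[331.90925739 148.8307112 ]
 [331.33603902 131.12274857]]
```

View pics/c1.png

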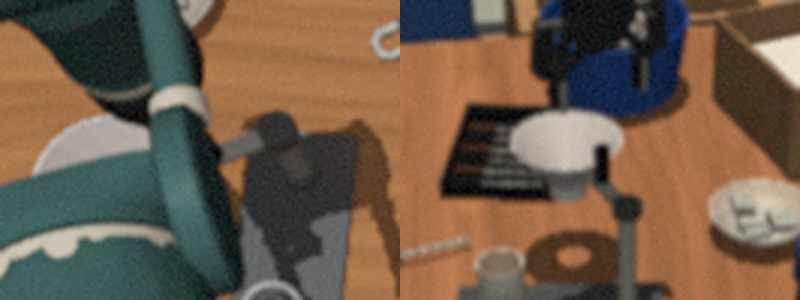

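The side crop shows the knob top at (602,150), centred under the two fingers at about (562,95) and (642,80). I'll descend and grip.

Call:
move_arm(plan=[1,0.7,0,0.05,0,0,0,1,1.4,0,0.05,0,0,0,1,2.1,0,0.05,0,0,0,1,2.6,0,0.05,0,0,0,0.5,2.6,0,0.05,0,0,0,0.1,2.6,0,0.05,0,0,0,0.1,2.6,0,0.05,0,0,0,0.1,2.6,0,0.05,0,0,0,0.1,2.6,0,0.05,0,0,0,0.1,2.6,0,0.05,0,0,0], force=25)

```text
t: 4.55
tcp_pos: [0.5992, 0.2071, 0.1826]
eef_rot: [0.589, 0.392, 0.588, -0.391]
contact_force: [-0.5, 0.0, 4.0]
width: 0.201
```

```bash
python3 - <<'E'
from h import *
s=ctrl.observe(); print(s["width"],s["tcp_pos"].round(4),s["contact_force"].round(1))
p=s["tcp_pos"]; post=np.array([.62,.156]); v=p[:2]-post; print(np.hypot(*v),np.arctan2(v[1],v[0]))
a0=np.arctan2(v[1],v[0]); r=.055; aend=-.086+np.pi
for f in np.linspace(0.1,1,10):
    a=a0+(aend-a0)*f; k=post+r*np.array([np.cos(a),np.sin(a)])
    print(0.1,*row([*k,p[2]],toolR(a+np.pi,0)),sep=", ")
E
```

```text
0.20124920838787055 [0.5992 0.2071 0.1826] [-0.5  0.   4. ]
0.055173201362782295 1.957793439227911
0.1, -0.0, -0.2, 0.01, -0.1, 0.0, -0.0
0.1, -0.0, -0.4, 0.05, -0.21, 0.0, -0.0
0.1, -0.0, -0.59, 0.1, -0.32, 0.0, -0.0
0.1, -0.0, -0.78, 0.17, -0.43, 0.0, -0.0
0.1, -0.0, -0.96, 0.27, -0.54, 0.0, -0.0
0.1, -0.0, -1.13, 0.38, -0.65, 0.0, -0.0
0.1, -0.0, -1.28, 0.51, -0.76, 0.0, -0.0
0.1, -0.0, -1.42, 0.65, -0.87, 0.0, -0.0
0.1, -0.0, -1.54, 0.81, -0.98, 0.0, -0.0
0.1, -0.0, -1.64, 0.99, -1.09, 0.0, -0.0
```

Call:
move_arm(plan=[0.1,0,-0.2,0.01,-0.1,0,0,0.1,0,-0.4,0.05,-0.21,0,0,0.1,0,-0.59,0.1,-0.32,0,0,0.1,0,-0.78,0.17,-0.43,0,0,0.1,0,-0.96,0.27,-0.54,0,0,0.1,0,-1.13,0.38,-0.65,0,0,0.1,0,-1.28,0.51,-0.76,0,0,0.1,0,-1.42,0.65,-0.87,0,0,0.1,0,-1.54,0.81,-0.98,0,0,0.1,0,-1.64,0.99,-1.09,0,0,0.1,0,-1.64,0.99,-1.09,0,0])

```text
t: 5.92
tcp_pos: [0.5666, 0.1619, 0.1827]
eef_rot: [0.708, 0.031, 0.705, -0.028]
contact_force: [5.0, 5.0, -2.4]
width: 0.2
```

```bash
python3 - <<'E'
from h import *
s=ctrl.observe(); p=s["tcp_pos"]; post=np.array([.62,.156]); v=p[:2]-post
print(s["width"],p.round(4),s["contact_force"].round(1),s["wrist_torque"].round(2),np.hypot(*v),np.arctan2(v[1],v[0])-(np.pi-.086))
M=rot(s["eef_rot"]).as_matrix(); print(M.round(3))
E
```

```text
0.19952246735334006 [0.5666 0.1619 0.1827] [ 5.   5.  -2.4] [ 0.64 -0.66  0.04] 0.05367678382369376 -0.0233239435782866
[[ 0.005  0.083  0.997]
 [ 0.004  0.997 -0.083]
 [-1.     0.004  0.005]]
```

Call:
move_arm(plan=[0.1,0,-0.1,0,0,0,0,0.1,0,-0.2,0,0,0,0,0.1,0,-0.2,0,0,0,0])

```text
t: 6.3
tcp_pos: [0.5667, 0.1616, 0.1826]
eef_rot: [0.709, 0.035, 0.704, -0.025]
contact_force: [2.6, 20.0, -3.8]
width: 0.197
```

```bash
python3 - <<'E'
from h import *
s=ctrl.observe(); p=s["tcp_pos"]; post=np.array([.62,.156]); v=p[:2]-post
print(s["width"],p.round(4),s["contact_force"].round(1),s["wrist_torque"].round(2),np.hypot(*v),np.arctan2(v[1],v[0])-(np.pi-.086))
E
```

```text
0.1973747917182165 [0.5667 0.1616 0.1826] [ 2.6 20.  -3.8] [ 2.58 -0.36  0.02] 0.05362951437362052 -0.019140804694351754
```

The force rose to 20 N with no movement, so the funnel is against its stop. I'll relieve the push, release and rise.

Call:
move_arm(plan=[0.2,0,0,0,0,0,0,0.5,0,0,0,0,0,0,1,0,0,0,0,0,0,1,0,0,0,0,0,0,1,0,0,0,0,0,0,1,-1,0,0,0,0,0,1,-2,0,0,0,0,0,1,-4,0,0,0,0,0,1,-4,0,0,0,0,0])

```text
t: 7.42
tcp_pos: [0.569, 0.1605, 0.3097]
eef_rot: [0.713, 0.036, 0.7, -0.024]
contact_force: [0.7, -0.4, 0.3]
width: 1.004
```

```bash
python3 - <<'E'
from h import *
s=ctrl.observe(); print(s["width"],s["tcp_pos"].round(4),s["qpos"].round(2),s["contact_force"].round(1))
Rt=toolR(-.29,.785); g=np.array([.487,-.291,.033])
print(row([.46,-.05,.28],toolR(-.2,.4)),row(g+[-.03,.01,.15],Rt),row(g+[0,0,.09],Rt))
E
```

```text
1.0043093044418965 [0.569  0.1605 0.3097] [ 0.23  0.06  1.73  0.01  1.33 -1.26] [ 0.7 -0.4  0.3]
[0.8, -7.31, -3.04, 0.11, -0.38, -0.04] [3.9, -15.05, -2.55, 0.19, -0.77, -0.1] [5.91, -15.34, -1.56, 0.19, -0.77, -0.1]
```

Call:
move_arm(plan=[1,0.3,-2,-0.8,0.03,-0.1,0,1,0.4,-4,-1.6,0.06,-0.2,0,1,0.6,-6,-2.4,0.1,-0.35,-0.04,1,0.8,-7.5,-3,0.11,-0.5,-0.05,1,1.5,-9.5,-3,0.15,-0.65,-0.08,1,2.2,-11.5,-2.8,0.19,-0.77,-0.1,1,3,-13.5,-2.6,0.19,-0.77,-0.1,1,3.9,-15,-2.55,0.19,-0.77,-0.1,1,3.9,-15,-2.55,0.19,-0.77,-0.1,1,3.9,-15,-2.55,0.19,-0.77,-0.1,1,3.9,-15,-2.55,0.19,-0.77,-0.1])

```text
t: 8.8
tcp_pos: [0.465, -0.2601, 0.1991]
eef_rot: [0.906, 0.057, 0.393, -0.15]
contact_force: [-0.2, -1.5, -0.5]
width: 1.0
```

```bash
python3 - <<'E'
from h import *
s=ctrl.observe(); print(s["t"],s["tcp_pos"].round(4),s["qpos"].round(2),rot(s["eef_rot"]).as_matrix().round(2).tolist())
Rt=toolR(-.29,.785); g=np.array([.487,-.291,.033])
print(row(g+[0,0,.09],Rt),row(g+[0,0,.05],Rt),row(g,Rt))
t,sd=ctrl.capture("top"),ctrl.capture("side")
T=lambda c,P:proj(c,P).round(0).tolist()
f=lambda c,x,y:cv2.resize(c["img"][y:y+100,x:x+133,::-1],(400,300),interpolation=cv2.INTER_CUBIC)
cv2.imwrite("pics/c2.png",np.vstack([np.hstack([f(t,155,160),f(t,360,170)]),np.hstack([f(sd,260,110),f(sd,260,250)])]))
for c,n in((t,"top"),(sd,"side")):
  for l in("funnel_mouth","scoop_handle"):
    for r in ctrl.spot_in(c,l)[:3]: print(l,n,w(c,r["at"]).round(3),round(r["confidence"],2))
# expected home funnel mouth
print(T(t,[[.481,.168,.158],g]),T(sd,[[.481,.168,.158],g]))
E
```

```text
8.8 [ 0.465  -0.2601  0.1991] [-0.71 -0.34  2.46  0.72  0.39 -2.55] [[0.65, 0.32, 0.69], [-0.23, 0.95, -0.22], [-0.73, -0.01, 0.69]]
[2.55, -0.71, -1.0, -0.01, -0.03, 0.03] [3.52, -0.69, -1.92, -0.01, -0.03, 0.03] [4.74, -0.67, -3.06, -0.01, -0.03, 0.03]
funnel_mouth top [0.497 0.17  0.145] 0.75
scoop_handle top [ 0.577 -0.311  0.01 ] 0.72
scoop_handle top [ 0.359 -0.075  0.008] 0.65
funnel_mouth side [0.493 0.181 0.144] 0.76
funnel_mouth side [ 0.57  -0.305  0.017] 0.67
scoop_handle side [ 0.572 -0.302  0.017] 0.87
scoop_handle side [ 0.342 -0.135  0.022] 0.61
scoop_handle side [ 0.735 -0.271  0.133] 0.36
[[240.0, 229.0], [421.0, 234.0]] [[297.0, 168.0], [308.0, 309.0]]
```

View pics/c2.png

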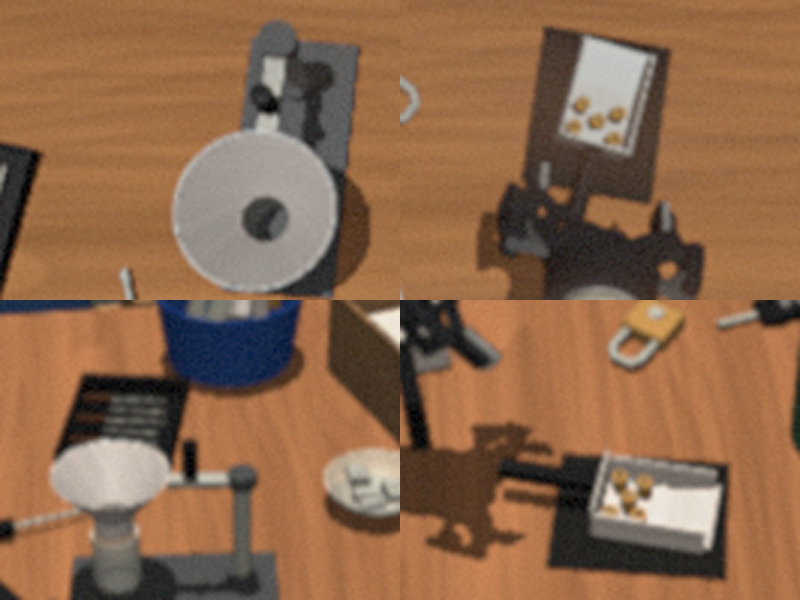

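Funnel mouth now shows at (240,231) in the top view, where home was predicted (240,229); the scoop and plugs are undisturbed. The 45° tilt puts q6 at its limit, so I'll use about 0.4 rad instead.

```bash
python3 - <<'E'
from h import *
Rt=toolR(-.29,.4); g=np.array([.487,-.291,.033])
print(row(g+[0,0,.09],Rt))
E
```

```text
[2.56, -0.71, -1.05, -0.02, 0.36, 0.03]
```

Call:
move_arm(plan=[1,0.3,-0.2,-0.2,0,0.15,0.02,1,0.8,-0.4,-0.5,-0.02,0.3,0.03,1,1.6,-0.7,-1.05,-0.02,0.36,0.03,1,2.56,-0.71,-1.05,-0.02,0.36,0.03,1,2.56,-0.71,-1.05,-0.02,0.36,0.03,1,2.56,-0.71,-1.05,-0.02,0.36,0.03,1,2.56,-0.71,-1.05,-0.02,0.36,0.03])

```text
t: 9.98
tcp_pos: [0.4869, -0.2909, 0.1243]
eef_rot: [0.824, 0.079, 0.547, -0.12]
contact_force: [0.3, 0.4, -0.6]
width: 1.0
```

```bash
python3 - <<'E'
from h import *
s=ctrl.observe(); print(s["t"],s["tcp_pos"].round(4),s["qpos"].round(2),rot(s["eef_rot"]).as_matrix().round(2).tolist())
Rt=toolR(-.29,.4); g=np.array([.487,-.291,.033])
print(row(g+[0,0,.09],Rt),row(g+[0,0,.05],Rt),row(g,Rt))
t,sd=ctrl.capture("top"),ctrl.capture("side")
f=lambda c,x,y:cv2.resize(c["img"][y:y+100,x:x+133,::-1],(400,300),interpolation=cv2.INTER_CUBIC)
cv2.imwrite("pics/c3.png",np.hstack([f(t,360,180),f(sd,250,250)]))
for z in(0,.05): print(proj(sd,[s["tcp_pos"],g]).round(1),proj(t,[s["tcp_pos"],g]).round(1)) if z==0 else 0
E
```

```text
9.975 [ 0.4869 -0.2909  0.1243] [-0.66 -0.02  2.23  0.26  0.58 -2.14] [[0.37, 0.28, 0.88], [-0.11, 0.96, -0.26], [-0.92, -0.0, 0.39]]
[0.04, -0.0, -0.01, 0.0, -0.0, 0.0] [1.27, -0.0, -0.53, 0.0, -0.0, 0.0] [2.81, 0.0, -1.18, 0.0, -0.0, 0.0]
[[306.2 285.6]
 [308.1 308.6]] [[429.9 229.6]
 [420.5 234.4]]
```

View pics/c3.png

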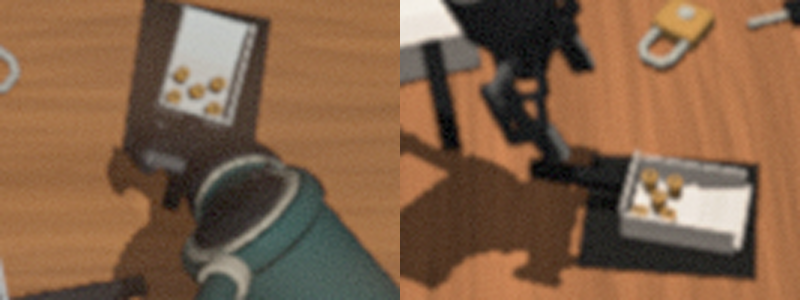

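The fingers straddle the handle in the side crop (handle at (565,168), scoop undisturbed) and the joints are comfortable. I'll descend and grip.

Call:
move_arm(plan=[1,0.6,0,-0.25,0,0,0,1,1.2,0,-0.5,0,0,0,1,1.8,0,-0.75,0,0,0,1,2.4,0,-1,0,0,0,1,2.81,0,-1.18,0,0,0,0.6,2.81,0,-1.18,0,0,0,0.35,2.81,0,-1.18,0,0,0,0.2,2.81,0,-1.18,0,0,0,0,2.81,0,-1.18,0,0,0,0,2.81,0,-1.18,0,0,0,0,2.81,0,-1.18,0,0,0,0,2.81,0,-1.18,0,0,0], force=80)

```text
t: 11.58
tcp_pos: [0.4874, -0.2914, 0.0336]
eef_rot: [0.825, 0.079, 0.547, -0.12]
contact_force: [-1.9, 1.4, 5.9]
width: 0.154
```

```bash
python3 - <<'E'
from h import *
s=ctrl.observe(); print(s["width"]*85,s["tcp_pos"].round(4),s["qpos"].round(2),s["contact_force"].round(1),rot(s["eef_rot"]).as_matrix().round(3).tolist())
Rt=rot(s["eef_rot"]); p=s["tcp_pos"]
print(row(p+[0,0,.03],Rt),row(p+[0,0,.25],Rt))
E
```

```text
13.121065505943665 [ 0.4874 -0.2914  0.0336] [-0.67  0.13  2.28  0.39  0.38 -2.29] [-1.9  1.4  5.9] [[0.373, 0.284, 0.883], [-0.112, 0.959, -0.261], [-0.921, -0.001, 0.389]]
[-0.92, -0.0, 0.39, 0.0, 0.0, 0.0] [-7.68, -0.01, 3.24, 0.0, 0.0, 0.0]
```

Call:
move_arm(plan=[0,-0.2,0,0.08,0,0,0,0,-0.6,0,0.25,0,0,0,0,-1.2,0,0.5,0,0,0,0,-2,0,0.85,0,0,0,0,-2.8,0,1.2,0,0,0,0,-3.6,0,1.52,0,0,0,0,-4.4,0,1.85,0,0,0,0,-5.2,0,2.2,0,0,0,0,-6,0,2.54,0,0,0,0,-6.6,0,2.8,0,0,0,0,-7,0,2.95,0,0,0,0,-7,0,2.95,0,0,0], force=100)

```text
t: 13.08
tcp_pos: [0.4876, -0.2913, 0.2629]
eef_rot: [0.825, 0.078, 0.546, -0.12]
contact_force: [0.1, 0.1, -2.9]
width: 0.142
```

```bash
cat >> h.py <<'E'
def scoop(s,head0=-.29,tilt=.4,grip=np.array([-.092,0,.030])):
    "scoop rotation and lip position from the tool pose (grasped at tilt)"
    Rs=rot(s["eef_rot"])*toolR(0,tilt).inv(); return Rs, s["tcp_pos"]+Rs.apply(np.array([.056,0,.011])-grip)
def want(head,pitch,lip,tilt=.4,grip=np.array([-.092,0,.030])):
    Rs=R.from_euler('ZY',[head,pitch]); return np.array(lip)-Rs.apply(np.array([.056,0,.011])-grip), Rs*toolR(0,tilt)
E
python3 - <<'E'
from h import *
s=ctrl.observe(); Rs,lip=scoop(s); print(s["width"]*85,s["tcp_pos"].round(4),s["qpos"].round(2),s["contact_force"].round(1),s["wrist_torque"].round(2),lip.round(3),Rs.as_euler('ZYX').round(3))
sd=ctrl.capture("side"); P=[s["tcp_pos"]+Rs.apply(np.array(v)-[-.092,0,.03]) for v in [[-.133,0,.03],[-.045,.032,.036],[-.045,-.032,.036],[-.045,-.032,0],[.056,-.032,.011],[.056,.032,.011],[0.015,-.032,0]]]
im=sd["img"].copy()
for q in proj(sd,P): cv2.circle(im,tuple(int(round(v)) for v in q),1,(0,255,0),-1)
print(proj(sd,P).round(0).tolist())
cv2.imwrite("pics/c4.png",cv2.resize(im[130:330,220:487,::-1],(800,600),interpolation=cv2.INTER_CUBIC))
E
```

```text
12.029392963842051 [ 0.4876 -0.2913  0.2629] [-0.66 -0.18  2.09  0.19  0.86 -2.04] [ 0.1  0.1 -2.9] [0.13 0.46 0.06] [ 0.629 -0.333  0.244] [-0.288 -0.002 -0.002]
[[286.0, 243.0], [327.0, 236.0], [321.0, 256.0], [321.0, 268.0], [367.0, 271.0], [371.0, 250.0], [348.0, 271.0]]
```

View pics/c4.png

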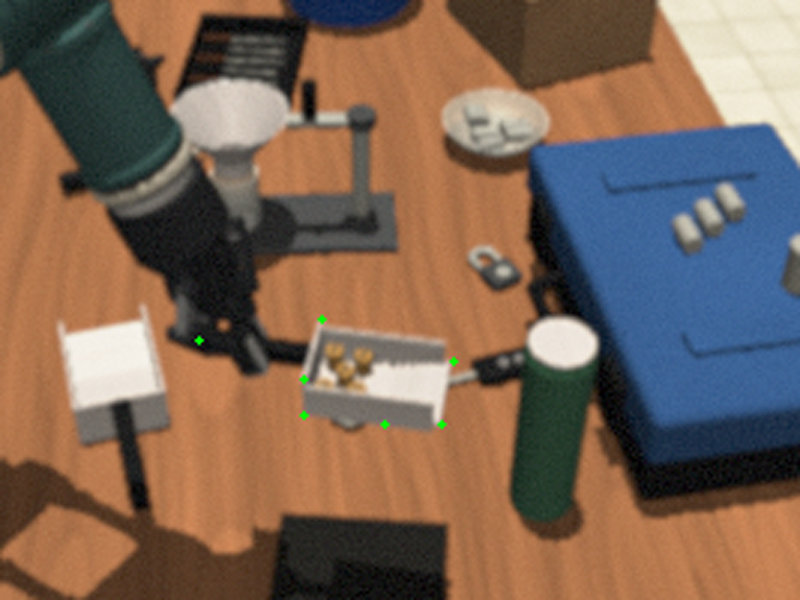

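The scoop is held level with all five plugs in it (tray at (375,375) in the crop). Coming at the funnel from the robot side would be too close to the base. I'll swing round and come from the far left (heading about -2.2), which clears the knob.

```bash
cat > traj.py <<'E'
from h import *
import sys
def path(wps,n,g=0,ease=True):
    "wps rows: heading,pitch,lipx,lipy,lipz starting from now"
    s=ctrl.observe(); Rs,lip=scoop(s); e=Rs.as_euler('ZYX')
    W=np.vstack([[e[0],e[1],*lip],wps]); u=np.linspace(0,1,len(W))
    for k in range(1,n+1):
        f=k/n
        if ease: f=f*f*(3-2*f)
        v=[np.interp(f,u,W[:,i]) for i in range(5)]
        P,Rt=want(v[0],v[1],v[2:]); print(f"{g},",", ".join(str(x) for x in row(P,Rt,s)),end=",\n")
E
python3 - <<'E'
from traj import *
# lip = tcp + .148 ahead, .019 below
def L(tx,ty,tz,h): return [h,0,tx+.148*np.cos(h),ty+.148*np.sin(h),tz-.019]
path([L(.53,-.20,.29,-.65),L(.57,-.08,.29,-1.05),L(.6,.05,.29,-1.35)],12)
E
```

```text
0, -0.05, 0.2, 0.03, 0.02, -0.0, -0.01,
0, -0.17, 0.74, 0.14, 0.07, -0.0, -0.03,
0, -0.35, 1.57, 0.32, 0.16, -0.0, -0.06,
0, -0.55, 2.59, 0.6, 0.26, -0.0, -0.11,
0, -0.69, 3.87, 0.82, 0.38, 0.0, -0.16,
0, -0.69, 5.47, 0.83, 0.52, 0.0, -0.22,
0, -0.65, 7.01, 0.92, 0.66, 0.0, -0.28,
0, -0.67, 8.54, 0.9, 0.76, 0.0, -0.32,
0, -0.71, 9.93, 0.81, 0.85, 0.0, -0.36,
0, -0.73, 11.01, 0.76, 0.92, 0.0, -0.39,
0, -0.74, 11.71, 0.73, 0.96, 0.0, -0.4,
0, -0.75, 11.96, 0.73, 0.98, 0.0, -0.41,
```

Call:
move_arm(plan=[0,-0.05,0.2,0.03,0.02,0,-0.01,0,-0.17,0.74,0.14,0.07,0,-0.03,0,-0.35,1.57,0.32,0.16,0,-0.06,0,-0.55,2.59,0.6,0.26,0,-0.11,0,-0.69,3.87,0.82,0.38,0,-0.16,0,-0.69,5.4,0.83,0.52,0,-0.22,0,-0.65,7,0.9,0.66,0,-0.28,0,-0.67,8.54,0.9,0.76,0,-0.32,0,-0.71,9.9,0.81,0.85,0,-0.36,0,-0.73,11,0.76,0.92,0,-0.39,0,-0.74,11.7,0.73,0.96,0,-0.4,0,-0.75,11.96,0.73,0.98,0,-0.41])

```text
t: 14.62
tcp_pos: [0.5998, 0.0514, 0.2882]
eef_rot: [0.65, 0.345, 0.432, -0.521]
contact_force: [0.5, -0.3, -3.3]
width: 0.146
```

```bash
python3 - <<'E'
from traj import *
s=ctrl.observe(); Rs,lip=scoop(s); print(s["t"],s["width"]*85,s["qpos"].round(2),lip.round(3),Rs.as_euler('ZYX').round(3),s["contact_force"].round(1))
def L(tx,ty,tz,h): return [h,0,tx+.148*np.cos(h),ty+.148*np.sin(h),tz-.019]
h=-2.2; b=.035
path([L(.62,.17,.28,-1.75),[h,0,.481-b*np.cos(h),.168-b*np.sin(h),.25]],12)
E
```

```text
14.625 12.426657515598196 [ 0.26  0.11  1.76 -0.41  1.31  0.15] [ 0.632 -0.093  0.269] [-1.35   0.002 -0.   ] [ 0.5 -0.3 -3.3]
0, -0.05, 0.06, -0.15, 0.01, -0.0, -0.01,
0, -0.19, 0.23, -0.57, 0.05, -0.0, -0.02,
0, -0.4, 0.49, -1.18, 0.12, -0.0, -0.05,
0, -0.65, 0.81, -1.92, 0.19, -0.0, -0.08,
0, -0.92, 1.16, -2.72, 0.28, -0.0, -0.12,
0, -1.19, 1.52, -3.53, 0.37, -0.0, -0.16,
0, -1.61, 1.59, -4.77, 0.47, -0.0, -0.2,
0, -1.99, 1.62, -5.9, 0.57, -0.0, -0.24,
0, -2.31, 1.62, -6.85, 0.65, -0.0, -0.28,
0, -2.56, 1.6, -7.6, 0.72, -0.0, -0.3,
0, -2.72, 1.58, -8.08, 0.77, -0.0, -0.32,
0, -2.78, 1.57, -8.25, 0.78, -0.0, -0.33,
```

Call:
move_arm(plan=[0,-0.05,0.06,-0.15,0.01,0,-0.01,0,-0.19,0.23,-0.57,0.05,0,-0.02,0,-0.4,0.49,-1.18,0.12,0,-0.05,0,-0.65,0.81,-1.92,0.19,0,-0.08,0,-0.92,1.16,-2.72,0.28,0,-0.12,0,-1.19,1.52,-3.53,0.37,0,-0.16,0,-1.61,1.59,-4.77,0.47,0,-0.2,0,-1.99,1.62,-5.9,0.57,0,-0.24,0,-2.31,1.62,-6.85,0.65,0,-0.28,0,-2.56,1.6,-7.6,0.72,0,-0.3,0,-2.72,1.58,-8.08,0.77,0,-0.32,0,-2.78,1.57,-8.25,0.78,0,-0.33])

```text
t: 16.12
tcp_pos: [0.5889, 0.3156, 0.2686]
eef_rot: [-0.379, -0.492, -0.252, 0.742]
contact_force: [-0.2, -0.4, -1.4]
width: 0.14
```

```bash
python3 - <<'E'
from traj import *
s=ctrl.observe(); Rs,lip=scoop(s); print(s["t"],s["width"]*85,s["qpos"].round(2),lip.round(3),Rs.as_euler('ZYX').round(3),s["contact_force"].round(1))
h=-2.2
B=lambda b,p,z:[h,p,.481-b*np.cos(h),.168-b*np.sin(h),z]
path([B(.035,.35,.19)],10)
sd=ctrl.capture("side")
P=[s["tcp_pos"]+Rs.apply(np.array(v)-[-.092,0,.03]) for v in [[-.045,.032,.036],[-.045,-.032,.036],[.056,-.032,.011],[.056,.032,.011]]]+[[.481,.168,.158]]
im=sd["img"].copy()
for q in proj(sd,P): cv2.circle(im,tuple(int(round(v)) for v in q),1,(0,255,0),-1)
cv2.imwrite("pics/c5.png",cv2.resize(im[70:220,230:430,::-1],(800,600),interpolation=cv2.INTER_CUBIC))
E
```

```text
16.125 11.919667296402352 [ 0.53  0.48  1.33 -0.16  1.7   1.17] [0.502 0.196 0.249] [-2.197e+00  0.000e+00 -2.000e-03] [-0.2 -0.4 -1.4]
0, 0.01, -0.0, 0.0, 0.0, 0.01, 0.0,
0, 0.04, -0.0, 0.01, 0.0, 0.04, 0.0,
0, 0.08, -0.0, 0.03, 0.0, 0.08, 0.0,
0, 0.13, -0.0, 0.07, 0.0, 0.12, 0.0,
0, 0.2, -0.01, 0.11, 0.0, 0.17, 0.0,
0, 0.28, -0.01, 0.17, 0.0, 0.23, 0.0,
0, 0.36, -0.01, 0.23, 0.0, 0.27, 0.0,
0, 0.43, -0.01, 0.29, 0.0, 0.31, 0.0,
0, 0.48, -0.01, 0.33, 0.0, 0.34, 0.0,
0, 0.5, -0.01, 0.34, 0.0, 0.35, 0.0,
```

View pics/c5.png

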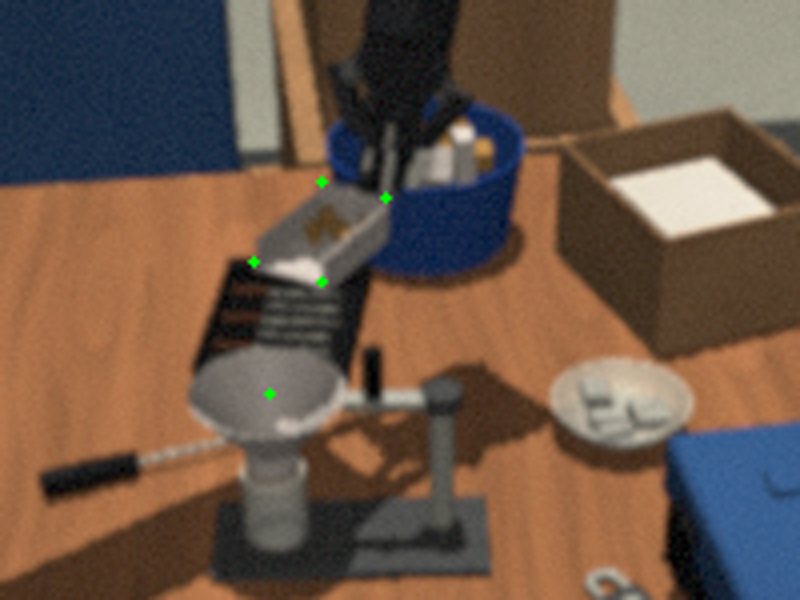

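The lip is over the near part of the funnel, the plugs are still at the back of the tray, and the model points match the picture (lip at (288,272), funnel mouth at (270,393)). I'll start tipping.

Call:
move_arm(plan=[0,0.04,0,0.01,0,0.04,0,0,0.08,0,0.03,0,0.08,0,0,0.13,0,0.07,0,0.12,0,0,0.2,-0.01,0.11,0,0.17,0,0,0.28,-0.01,0.17,0,0.23,0,0,0.36,-0.01,0.23,0,0.27,0,0,0.43,-0.01,0.29,0,0.31,0,0,0.48,-0.01,0.33,0,0.34,0,0,0.5,-0.01,0.34,0,0.35,0,0,0.5,-0.01,0.34,0,0.35,0])

```text
t: 17.42
tcp_pos: [0.5796, 0.3033, 0.2588]
eef_rot: [-0.329, -0.614, -0.314, 0.645]
contact_force: [-0.6, 0.8, -2.8]
width: 0.142
```

```bash
python3 - <<'E'
from traj import *
s=ctrl.observe(); Rs,lip=scoop(s); print(s["t"],s["width"]*85,s["qpos"].round(2),lip.round(3),Rs.as_euler('ZYX').round(3),s["contact_force"].round(1))
h=-2.2
B=lambda b,p,z:[h,p,.481-b*np.cos(h),.168-b*np.sin(h),z]
path([B(.035,.8,.168)],12,ease=False)
E
```

```text
17.425 12.034826885439212 [ 0.45  0.25  1.61 -0.02  1.33  1.09] [0.502 0.196 0.19 ] [-2.198e+00  3.500e-01 -2.000e-03] [-0.6  0.8 -2.8]
0, -0.1, -0.0, 0.09, 0.0, 0.04, 0.0,
0, -0.19, -0.0, 0.19, 0.0, 0.07, 0.0,
0, -0.28, -0.0, 0.3, 0.0, 0.11, 0.0,
0, -0.37, -0.0, 0.41, 0.0, 0.15, 0.0,
0, -0.45, -0.0, 0.53, 0.0, 0.19, 0.0,
0, -0.53, -0.0, 0.65, 0.0, 0.22, 0.0,
0, -0.6, -0.01, 0.77, 0.0, 0.26, 0.0,
0, -0.67, -0.01, 0.91, 0.0, 0.3, 0.0,
0, -0.73, -0.01, 1.04, 0.0, 0.34, 0.0,
0, -0.78, -0.01, 1.18, 0.0, 0.37, 0.0,
0, -0.84, -0.01, 1.33, 0.0, 0.41, 0.0,
0, -0.88, -0.01, 1.48, 0.0, 0.45, 0.0,
```

Call:
move_arm(plan=[0,-0.1,0,0.09,0,0.04,0,0,-0.19,0,0.19,0,0.07,0,0,-0.28,0,0.3,0,0.11,0,0,-0.37,0,0.41,0,0.15,0,0,-0.45,0,0.53,0,0.19,0,0,-0.53,0,0.65,0,0.22,0,0,-0.6,-0.01,0.77,0,0.26,0,0,-0.67,-0.01,0.91,0,0.3,0,0,-0.73,-0.01,1.04,0,0.34,0,0,-0.78,-0.01,1.18,0,0.37,0,0,-0.84,-0.01,1.33,0,0.41,0,0,-0.88,-0.01,1.48,0,0.45,0])

```text
t: 18.92
tcp_pos: [0.5543, 0.2684, 0.2879]
eef_rot: [0.25, 0.743, 0.38, -0.491]
contact_force: [0.3, 0.1, -1.0]
width: 0.14
```

```bash
python3 - <<'E'
from traj import *
s=ctrl.observe(); Rs,lip=scoop(s); print(s["t"],s["width"]*85,s["qpos"].round(2),lip.round(3),Rs.as_euler('ZYX').round(3),s["contact_force"].round(1))
h=-2.2
B=lambda b,p,z:[h,p,.481-b*np.cos(h),.168-b*np.sin(h),z]
path([B(.032,1.2,.168)],12,ease=False)
sd=ctrl.capture("side");t=ctrl.capture("top");save(t,"t6.png");save(sd,"s6.png")
for c,n in((sd,"side"),(t,"top")):
  for r in ctrl.spot_in(c,"plug0")[:6]: print(n,w(c,r["at"]).round(3),round(r["confidence"],2))
E
```

```text
18.925 11.918921904574079 [ 0.28 -0.07  1.94  0.3   0.96  0.77] [0.502 0.196 0.168] [-2.199e+00  8.030e-01 -2.000e-03] [ 0.3  0.1 -1. ]
0, -0.14, -0.0, 0.09, 0.0, 0.03, 0.0,
0, -0.28, -0.0, 0.19, 0.0, 0.07, 0.0,
0, -0.42, -0.0, 0.29, 0.0, 0.1, 0.0,
0, -0.56, -0.0, 0.4, 0.0, 0.13, 0.0,
0, -0.69, -0.01, 0.51, 0.0, 0.17, 0.0,
0, -0.82, -0.01, 0.63, 0.0, 0.2, 0.0,
0, -0.94, -0.01, 0.75, 0.0, 0.23, 0.0,
0, -1.06, -0.01, 0.87, 0.0, 0.26, 0.0,
0, -1.18, -0.01, 1.0, 0.0, 0.3, 0.0,
0, -1.29, -0.01, 1.13, 0.0, 0.33, 0.0,
0, -1.4, -0.01, 1.26, 0.0, 0.36, 0.0,
0, -1.5, -0.01, 1.4, 0.0, 0.4, 0.0,
top [0.754 0.057 0.02 ] 0.61
top [ 0.56  -0.313  0.002] 0.22
```

Call:
move_arm(plan=[0,-0.14,0,0.09,0,0.03,0,0,-0.28,0,0.19,0,0.07,0,0,-0.42,0,0.29,0,0.1,0,0,-0.56,0,0.4,0,0.13,0,0,-0.69,-0.01,0.51,0,0.17,0,0,-0.82,-0.01,0.63,0,0.2,0,0,-0.94,-0.01,0.75,0,0.23,0,0,-1.06,-0.01,0.87,0,0.26,0,0,-1.18,-0.01,1,0,0.3,0,0,-1.29,-0.01,1.13,0,0.33,0,0,-1.4,-0.01,1.26,0,0.36,0,0,-1.5,-0.01,1.4,0,0.4,0])

```text
t: 20.62
tcp_pos: [0.5212, 0.2227, 0.3133]
eef_rot: [0.17, 0.826, 0.422, -0.334]
contact_force: [-0.2, 0.4, -0.2]
width: 0.14
```

```bash
python3 - <<'E'
from traj import *
s=ctrl.observe(); Rs,lip=scoop(s); print(s["t"],s["width"]*85,s["qpos"].round(2),lip.round(3),Rs.as_euler('ZYX').round(3),s["contact_force"].round(1))
h=-2.2
B=lambda b,p,z:[h,p,.481-b*np.cos(h),.168-b*np.sin(h),z]
path([B(.032,1.4,.172)],6,ease=False)
sd=ctrl.capture("side");t=ctrl.capture("top")
f=lambda c,x,y:cv2.resize(c["img"][y:y+150,x:x+100,::-1],(400,600),interpolation=cv2.INTER_CUBIC)
cv2.imwrite("pics/c6.png",np.hstack([f(sd,255,90),f(t,190,150)]))
E
```

```text
20.625 11.885321077430078 [ 0.02 -0.29  2.22  0.86  0.87  0.18] [0.5   0.194 0.168] [-2.198  1.203 -0.   ] [-0.2  0.4 -0.2]
0, -0.16, -0.0, 0.07, 0.0, 0.03, 0.0,
0, -0.31, -0.0, 0.15, 0.0, 0.07, 0.0,
0, -0.46, -0.01, 0.23, 0.0, 0.1, 0.0,
0, -0.6, -0.01, 0.31, 0.0, 0.13, 0.0,
0, -0.75, -0.01, 0.4, 0.0, 0.16, 0.0,
0, -0.89, -0.01, 0.5, 0.0, 0.2, 0.0,
```

View pics/c6.png

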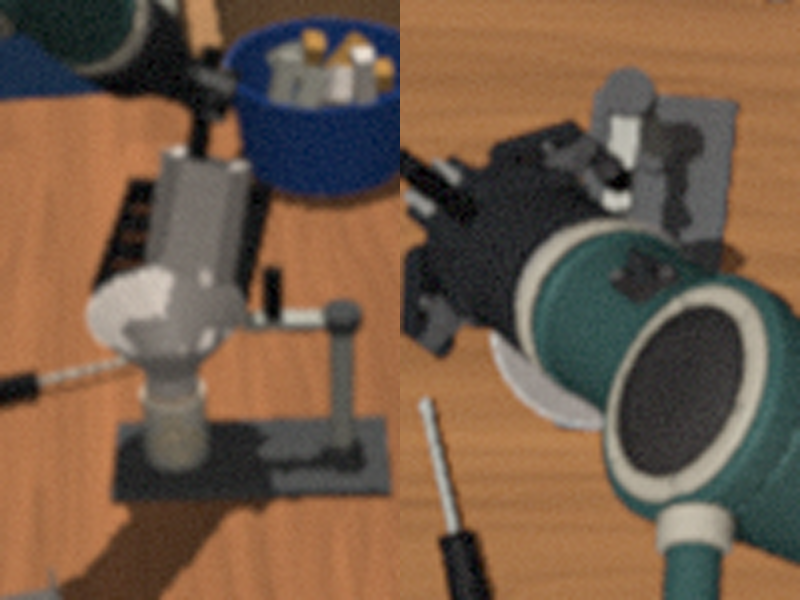

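The tipped scoop looks empty and the jar (at (178,430) in the crop) has a brass tint. I'll raise and level the scoop along the same path back, then check the funnel and tray.

```bash
python3 - <<'E'
from traj import *
h=-2.2
B=lambda b,p,z:[h,p,.481-b*np.cos(h),.168-b*np.sin(h),z]
path([B(.034,.9,.19),B(.038,.6,.22)],8);print();
E
```

```text
0, 0.07, -0.0, -0.12, 0.0, -0.03, 0.0,
0, 0.27, -0.0, -0.41, 0.0, -0.09, 0.0,
0, 0.56, -0.0, -0.78, 0.0, -0.19, 0.0,
0, 0.92, -0.0, -1.16, -0.0, -0.3, 0.0,
0, 1.24, -0.0, -1.55, -0.0, -0.41, 0.0,
0, 1.52, -0.0, -1.84, -0.0, -0.51, 0.0,
0, 1.73, -0.0, -2.02, 0.0, -0.57, 0.0,
0, 1.8, 0.0, -2.08, 0.0, -0.6, 0.0,
```

Call:
move_arm(plan=[0,0.07,0,-0.12,0,-0.03,0,0,0.27,0,-0.41,0,-0.09,0,0,0.56,0,-0.78,0,-0.19,0,0,0.92,0,-1.16,0,-0.3,0,0,1.24,0,-1.55,0,-0.41,0,0,1.52,0,-1.84,0,-0.51,0,0,1.73,0,-2.02,0,-0.57,0,0,1.8,0,-2.08,0,-0.6,0])

```text
t: 21.72
tcp_pos: [0.5695, 0.29, 0.3193]
eef_rot: [0.287, 0.689, 0.352, -0.564]
contact_force: [-0.2, 0.4, -0.9]
width: 0.143
```

```bash
python3 - <<'E'
from traj import *
s=ctrl.observe(); Rs,lip=scoop(s); print(s["t"],s["width"]*85,s["qpos"].round(2),lip.round(3),Rs.as_euler('ZYX').round(3),s["contact_force"].round(1))
h=-2.2
B=lambda b,p,z:[h,p,.481-b*np.cos(h),.168-b*np.sin(h),z]
path([B(.045,0,.265)],9);print()
E
```

```text
21.725 12.11419216491809 [0.38 0.06 1.73 0.12 1.19 0.97] [0.504 0.2   0.22 ] [-2.199e+00  6.000e-01 -2.000e-03] [-0.2  0.4 -0.9]
0, 0.04, -0.0, -0.07, 0.0, -0.02, 0.0,
0, 0.15, 0.0, -0.24, 0.0, -0.08, 0.0,
0, 0.32, 0.0, -0.46, 0.0, -0.16, 0.0,
0, 0.54, 0.0, -0.69, 0.0, -0.25, 0.0,
0, 0.79, 0.01, -0.88, 0.0, -0.35, 0.0,
0, 1.03, 0.01, -1.02, 0.0, -0.44, 0.0,
0, 1.24, 0.01, -1.1, 0.0, -0.52, 0.0,
0, 1.38, 0.01, -1.14, 0.0, -0.58, 0.0,
0, 1.43, 0.01, -1.15, 0.0, -0.6, 0.0,
```

Call:
move_arm(plan=[0,0.04,0,-0.07,0,-0.02,0,0,0.15,0,-0.24,0,-0.08,0,0,0.32,0,-0.46,0,-0.16,0,0,0.54,0,-0.69,0,-0.25,0,0,0.79,0.01,-0.88,0,-0.35,0,0,1.03,0.01,-1.02,0,-0.44,0,0,1.24,0.01,-1.1,0,-0.52,0,0,1.38,0.01,-1.14,0,-0.58,0,0,1.43,0.01,-1.15,0,-0.6,0])

```text
t: 22.85
tcp_pos: [0.5946, 0.3242, 0.2827]
eef_rot: [-0.379, -0.491, -0.252, 0.743]
contact_force: [-0.4, -0.1, -1.1]
width: 0.145
```

```bash
python3 - <<'E'
from traj import *
s=ctrl.observe(); Rs,lip=scoop(s); print(s["t"],s["width"]*85,s["qpos"].round(2),lip.round(3),Rs.as_euler('ZYX').round(3),s["contact_force"].round(1))
def L(tx,ty,tz,h): return [h,0,tx+.148*np.cos(h),ty+.148*np.sin(h),tz-.019]
path([L(.62,.17,.29,-1.75),L(.6,.05,.29,-1.35)],12)
sd=ctrl.capture("side");t=ctrl.capture("top")
f=lambda c,x,y:cv2.resize(c["img"][y:y+150,x:x+100,::-1],(400,600),interpolation=cv2.INTER_CUBIC)
cv2.imwrite("pics/c7.png",np.hstack([f(sd,260,90),f(t,190,150)]))
E
```

```text
22.85 12.299115899772143 [ 0.54  0.49  1.29 -0.16  1.73  1.17] [0.508 0.204 0.264] [-2.198e+00 -2.000e-03 -2.000e-03] [-0.4 -0.1 -1.1]
0, 0.04, 0.14, 0.12, -0.02, 0.0, 0.01,
0, 0.15, 0.54, 0.46, -0.06, 0.0, 0.03,
0, 0.33, 1.13, 0.99, -0.13, 0.0, 0.06,
0, 0.58, 1.89, 1.69, -0.21, 0.0, 0.09,
0, 0.87, 2.76, 2.53, -0.31, 0.0, 0.13,
0, 1.2, 3.7, 3.47, -0.41, 0.0, 0.18,
0, 1.53, 4.11, 4.25, -0.5, 0.0, 0.22,
0, 1.85, 4.51, 5.01, -0.59, 0.0, 0.25,
0, 2.15, 4.89, 5.71, -0.66, 0.0, 0.28,
0, 2.39, 5.21, 6.29, -0.73, 0.0, 0.31,
0, 2.56, 5.43, 6.67, -0.77, 0.0, 0.33,
0, 2.62, 5.51, 6.82, -0.78, 0.0, 0.33,
```

View pics/c7.png

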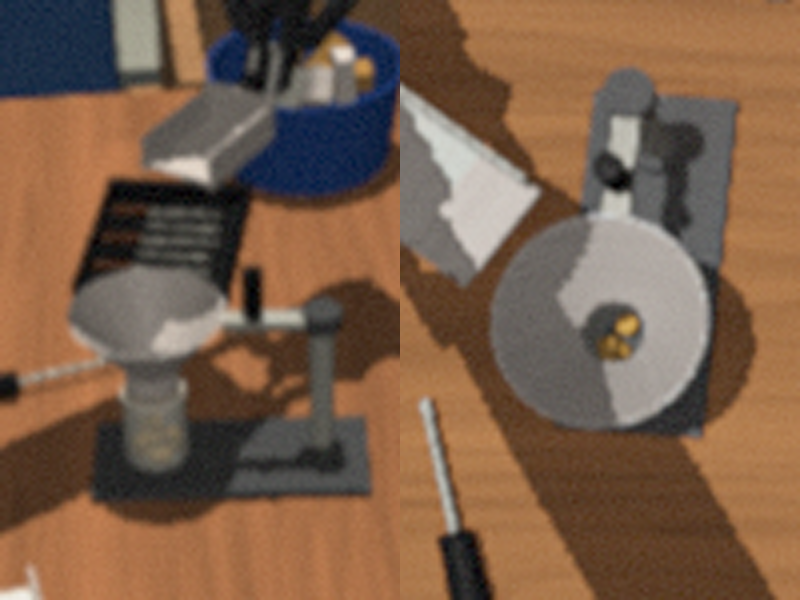

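The scoop is empty, the funnel is still home over the jar at (600,322), brass shows through the bore at (618,335) and in two layers in the jar at (155,440). I'll take the scoop back to the mat.

Call:
move_arm(plan=[0,0.04,0.14,0.12,-0.02,0,0.01,0,0.15,0.54,0.46,-0.06,0,0.03,0,0.33,1.13,0.99,-0.13,0,0.06,0,0.58,1.89,1.69,-0.21,0,0.09,0,0.87,2.76,2.53,-0.31,0,0.13,0,1.2,3.7,3.47,-0.41,0,0.18,0,1.53,4.11,4.25,-0.5,0,0.22,0,1.85,4.51,5.01,-0.59,0,0.25,0,2.15,4.89,5.71,-0.66,0,0.28,0,2.39,5.21,6.29,-0.73,0,0.31,0,2.56,5.43,6.67,-0.77,0,0.33,0,2.62,5.51,6.82,-0.78,0,0.33])

```text
t: 24.45
tcp_pos: [0.5989, 0.0484, 0.2915]
eef_rot: [0.65, 0.346, 0.432, -0.521]
contact_force: [0.3, -0.4, -1.7]
width: 0.148
```

```bash
python3 - <<'E'
from traj import *
s=ctrl.observe(); Rs,lip=scoop(s); print(s["t"],s["qpos"].round(2),lip.round(3),Rs.as_euler('ZYX').round(3))
def L(tx,ty,tz,h): return [h,0,tx+.148*np.cos(h),ty+.148*np.sin(h),tz-.019]
def S(x,y,z,h): return [h,0,x+.056*np.cos(h),y+.056*np.sin(h),z+.011]
path([L(.57,-.08,.29,-1.05),L(.53,-.2,.29,-.65),S(.565,-.316,.2,-.25)],12)
E
```

```text
24.45 [ 0.25  0.11  1.76 -0.41  1.31  0.15] [ 0.631 -0.096  0.272] [-1.352e+00  1.000e-03 -0.000e+00]
0, 0.09, -0.11, 0.2, -0.02, -0.0, 0.01,
0, 0.34, -0.42, 0.77, -0.06, -0.0, 0.03,
0, 0.72, -0.88, 1.65, -0.13, -0.0, 0.06,
0, 1.22, -1.46, 2.79, -0.22, -0.0, 0.09,
0, 1.75, -2.17, 4.03, -0.33, -0.0, 0.14,
0, 2.26, -3.0, 5.22, -0.46, -0.0, 0.2,
0, 2.8, -3.78, 6.51, -0.6, -0.0, 0.25,
0, 3.61, -4.63, 7.3, -0.73, -0.0, 0.31,
0, 4.49, -5.41, 7.79, -0.84, -0.0, 0.36,
0, 5.21, -5.99, 8.22, -0.93, -0.0, 0.39,
0, 5.69, -6.35, 8.52, -0.99, -0.0, 0.42,
0, 5.86, -6.48, 8.63, -1.02, -0.0, 0.43,
```

Call:
move_arm(plan=[0,0.09,-0.11,0.2,-0.02,0,0.01,0,0.34,-0.42,0.77,-0.06,0,0.03,0,0.72,-0.88,1.65,-0.13,0,0.06,0,1.22,-1.46,2.79,-0.22,0,0.09,0,1.75,-2.17,4.03,-0.33,0,0.14,0,2.26,-3,5.22,-0.46,0,0.2,0,2.8,-3.78,6.51,-0.6,0,0.25,0,3.61,-4.63,7.3,-0.73,0,0.31,0,4.49,-5.41,7.79,-0.84,0,0.36,0,5.21,-5.99,8.22,-0.93,0,0.39,0,5.69,-6.35,8.52,-0.99,0,0.42,0,5.86,-6.48,8.63,-1.02,0,0.43])

```text
t: 25.95
tcp_pos: [0.4736, -0.2947, 0.2285]
eef_rot: [0.826, 0.068, 0.55, -0.102]
contact_force: [0.6, 0.4, -1.0]
width: 0.148
```

```bash
python3 - <<'E'
from traj import *
s=ctrl.observe(); Rs,lip=scoop(s); print(s["t"],s["qpos"].round(2),lip.round(3),Rs.as_euler('ZYX').round(3),s["contact_force"].round(1))
def S(x,y,z,h,p=0): return [h,p,x+.056*np.cos(h),y+.056*np.sin(h),z+.011]
path([S(.566,-.317,.02,-.25)],12)
t,sd=ctrl.capture("top"),ctrl.capture("side")
P=[s["tcp_pos"]+Rs.apply(np.array(v)-[-.092,0,.03]) for v in [[-.133,0,.03],[-.045,.032,.036],[-.045,-.032,.036],[-.045,-.032,0],[.056,-.032,.011],[.056,.032,.011],[.015,-.032,0]]]
for c in(t,sd):
    c["o"]=c["img"].copy()
    for q in proj(c,P): cv2.circle(c["o"],tuple(int(round(v)) for v in q),0,(0,255,0),-1)
f=lambda c,x,y:cv2.resize(c["o"][y:y+150,x:x+100,::-1],(400,600),interpolation=cv2.INTER_CUBIC)
cv2.imwrite("pics/c8.png",np.hstack([f(sd,285,215),f(t,375,145)]))
E
```

```text
25.95 [-0.7  -0.16  2.14  0.24  0.82 -2.16] [ 0.617 -0.331  0.209] [-0.246  0.004  0.   ] [ 0.6  0.4 -1. ]
0, 0.11, 0.0, -0.04, 0.0, -0.0, -0.0,
0, 0.41, 0.0, -0.16, 0.0, -0.0, -0.0,
0, 0.86, 0.01, -0.34, 0.0, -0.0, -0.0,
0, 1.43, 0.01, -0.57, 0.0, -0.0, -0.0,
0, 2.08, 0.02, -0.83, 0.0, -0.0, -0.0,
0, 2.76, 0.02, -1.1, 0.0, -0.0, -0.0,
0, 3.45, 0.03, -1.37, 0.0, -0.0, -0.0,
0, 4.09, 0.03, -1.63, 0.0, -0.0, -0.0,
0, 4.66, 0.04, -1.86, 0.0, -0.0, -0.0,
0, 5.12, 0.04, -2.04, 0.0, -0.0, -0.0,
0, 5.42, 0.04, -2.16, 0.0, -0.0, -0.0,
0, 5.53, 0.04, -2.2, 0.0, -0.0, -0.0,
```

View pics/c8.png

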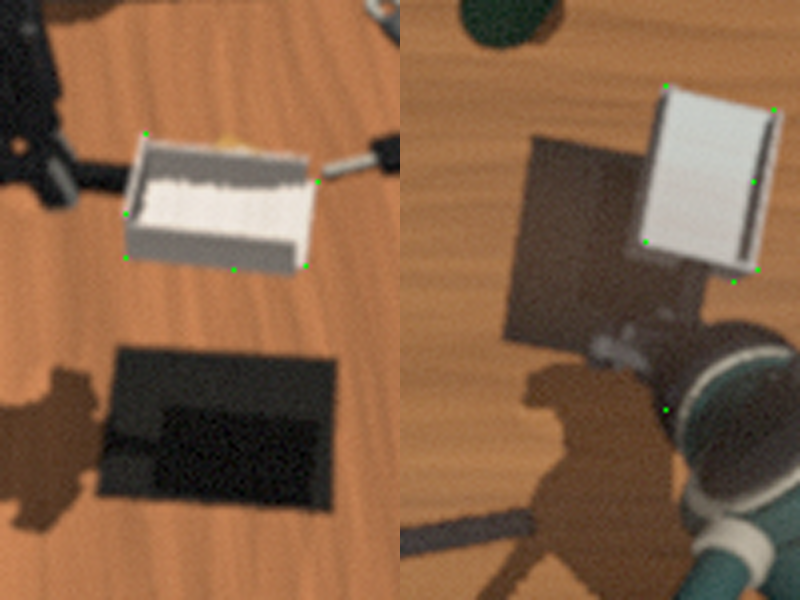

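The empty scoop matches its model in both views and is level. I'll lower it to just above the mat.

Call:
move_arm(plan=[0,0.11,0,-0.04,0,0,0,0,0.41,0,-0.16,0,0,0,0,0.86,0.01,-0.34,0,0,0,0,1.43,0.01,-0.57,0,0,0,0,2.08,0.02,-0.83,0,0,0,0,2.76,0.02,-1.1,0,0,0,0,3.45,0.03,-1.37,0,0,0,0,4.09,0.03,-1.63,0,0,0,0,4.66,0.04,-1.86,0,0,0,0,5.12,0.04,-2.04,0,0,0,0,5.42,0.04,-2.16,0,0,0,0,5.53,0.04,-2.2,0,0,0])

```text
t: 27.55
tcp_pos: [0.4777, -0.2936, 0.0499]
eef_rot: [0.826, 0.068, 0.55, -0.102]
contact_force: [0.9, -0.1, -0.1]
width: 0.147
```

```bash
python3 - <<'E'
from traj import *
s=ctrl.observe(); Rs,lip=scoop(s); print(s["t"],s["qpos"].round(2),s["tcp_pos"],(s["tcp_pos"]+Rs.apply([.092,0,-.03])).round(4),Rs.as_euler('ZYX').round(3),s["contact_force"].round(1))
def S(x,y,z,h,p=0): return [h,p,x+.056*np.cos(h),y+.056*np.sin(h),z+.011]
path([S(.566,-.317,.005,-.25)],4,ease=False);print()
path([S(.566,-.317,.003,-.25)],1,ease=False)
E
```

```text
27.55 [-0.69  0.1   2.28  0.4   0.44 -2.36] [ 0.47773235 -0.29359573  0.04987956] [ 0.5668 -0.316   0.0195] [-0.246  0.004  0.   ] [ 0.9 -0.1 -0.1]
0, 0.11, -0.01, -0.05, 0.0, -0.0, -0.0,
0, 0.22, -0.01, -0.11, 0.0, -0.0, -0.0,
0, 0.34, -0.02, -0.16, 0.0, -0.0, -0.0,
0, 0.45, -0.03, -0.21, 0.0, -0.0, -0.0,

0, 0.51, -0.03, -0.24, 0.0, -0.0, -0.0,
```

Call:
move_arm(plan=[0,0.11,0,-0.05,0,0,0,0,0.22,-0.01,-0.11,0,0,0,0,0.34,-0.02,-0.16,0,0,0,0,0.4,-0.03,-0.19,0,0,0,0,0.45,-0.03,-0.21,0,0,0,0,0.48,-0.03,-0.23,0,0,0,0,0.51,-0.03,-0.24,0,0,0,0,0.51,-0.03,-0.24,0,0,0])

```text
t: 28.55
tcp_pos: [0.4773, -0.2946, 0.0339]
eef_rot: [0.826, 0.068, 0.55, -0.102]
contact_force: [-2.5, 1.0, 5.1]
width: 0.14
```

```bash
python3 - <<'E'
from traj import *
s=ctrl.observe(); Rs,lip=scoop(s); print(s["t"],s["tcp_pos"],(s["tcp_pos"]+Rs.apply([.092,0,-.03])).round(4),Rs.as_euler('ZYX').round(3),s["contact_force"].round(1),s["wrist_torque"].round(2))
E
```

```text
28.55 [ 0.47729632 -0.2946074   0.03386788] [ 0.5664 -0.317   0.0036] [-0.246  0.003  0.   ] [-2.5  1.   5.1] [0.19 0.18 0.12]
```

Contact is light (5 N, the same reading as at the grasp) and the TCP height matches the grasp, so the scoop is resting on the mat. I'll release and rise.

Call:
move_arm(plan=[0.25,0,0,0,0,0,0,0.4,0,0,0,0,0,0,0.7,0,0,0,0,0,0,1,0,0,0,0,0,0,1,0,0,0,0,0,0,1,0,0,0,0,0,0,1,-0.6,0,0.25,0,0,0,1,-1.4,0,0.6,0,0,0,1,-2.6,0,1.1,0,0,0,1,-4,0,1.7,0,0,0,1,-5.5,0,2.3,0,0,0,1,-6,0,2.5,0,0,0], force=40)

```text
t: 30.05
tcp_pos: [0.4784, -0.2959, 0.2334]
eef_rot: [0.828, 0.067, 0.547, -0.103]
contact_force: [-0.1, -1.3, -0.9]
width: 1.001
```

Call:
move_arm(plan=[1,-0.8,1,-0.5,0,0,0,1,-0.8,2.5,-1,0,0,0,1,-0.8,4,-1,0,0,0,1,-0.8,5,-1,0,0,0,1,-0.8,5,-1,0,0,0])

```text
t: 30.68
tcp_pos: [0.4787, -0.1393, 0.2417]
eef_rot: [0.828, 0.066, 0.548, -0.102]
contact_force: [0.1, 0.5, 0.0]
width: 1.006
```

```bash
python3 - <<'E'
from h import *
s=ctrl.observe(); print(s["t"],s["tcp_pos"].round(3),s["contact_force"].round(1))
t,sd=ctrl.capture("top"),ctrl.capture("side")
x,y,h=.5665,-.317,-.246; Rs=R.from_euler('z',h)
P=np.array([[x,y,.003]])+Rs.apply([[-.133,0,.03],[-.045,.032,.036],[-.045,-.032,.036],[-.045,-.032,0],[.056,-.032,.011],[.056,.032,.011]])
Rm=R.from_euler('z',-.18); M=np.array([[.567,-.317,.003]])+Rm.apply([[a,b,0] for a in(-.075,.075) for b in(-.06,.06)])
for c in(t,sd):
    c["o"]=c["img"].copy()
    for q in proj(c,P): cv2.circle(c["o"],tuple(int(round(v)) for v in q),0,(0,255,0),-1)
    for q in proj(c,M): cv2.circle(c["o"],tuple(int(round(v)) for v in q),0,(255,0,0),-1)
f=lambda c,x,y:cv2.resize(c["o"][y:y+100,x:x+133,::-1],(400,300),interpolation=cv2.INTER_CUBIC)
cv2.imwrite("pics/c9.png",np.vstack([np.hstack([f(t,180,150),f(t,370,160)]),np.hstack([f(sd,245,130),f(sd,275,270)])]))
hsv=cv2.cvtColor(sd["img"],cv2.COLOR_RGB2HSV)
o,n=cv2.imread("pics/top0.png").astype(int),t["img"][:,:,::-1].astype(int)
for l in("padlock","padlock_small","spray_can","screwdriver","key_remote"):
  for c,nm in((t,"top"),(sd,"side")):
    for r in ctrl.spot_in(c,l)[:1]: print(l,nm,w(c,r["at"]).round(3),round(r["confidence"],2))
E
```

```text
30.675 [ 0.479 -0.139  0.242] [0.1 0.5 0. ]
padlock top [ 0.598 -0.101  0.02 ] 0.64
padlock side [ 0.598 -0.107  0.02 ] 0.71
padlock_small top [0.755 0.057 0.016] 0.51
padlock_small side [0.753 0.051 0.008] 0.71
spray_can top [ 0.721 -0.238  0.172] 0.56
spray_can side [ 0.731 -0.269  0.13 ] 0.69
screwdriver top [0.323 0.27  0.02 ] 0.87
screwdriver side [0.317 0.258 0.017] 0.56
key_remote top [ 0.739 -0.09   0.014] 0.86
key_remote side [ 0.727 -0.099  0.011] 0.77
```

View pics/c9.png

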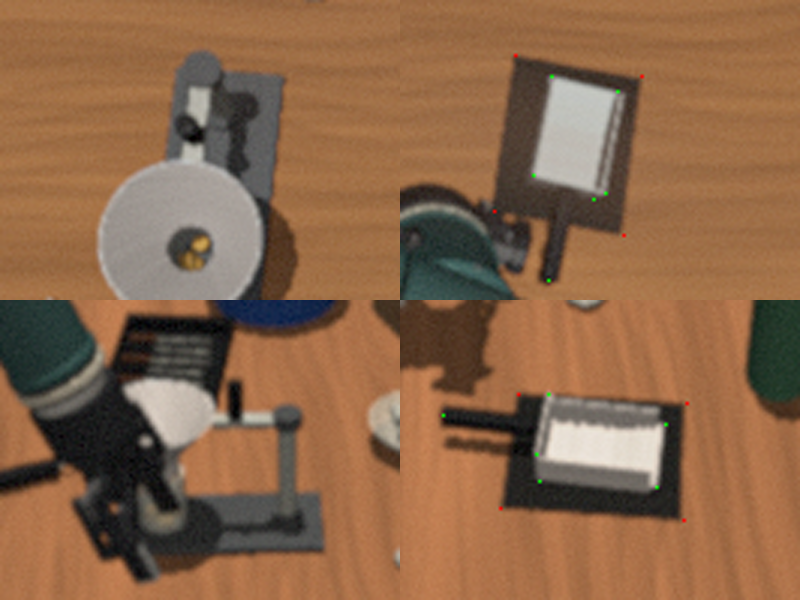

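Scoop is level in the middle of the mat (model points at tray corners match; mat corners (516,56)–(624,235)), and the funnel is home. The viewing budget is used up, so I'll clear the arm and check the jar contents numerically.

Call:
move_arm(plan=[1,-2,-0.5,-0.5,0,0,0,1,-4,-1.5,-1,0,0,0,1,-5,-3,-1,0,0,0,1,-5,-4,-1,0,0,0,1,-5,-4,-1,0,0,0,1,-5,-4,-1,0,0,0,1,-5,-4,-1,0,0,0])

```text
t: 32.15
tcp_pos: [0.3662, -0.2355, 0.3691]
eef_rot: [0.828, 0.067, 0.547, -0.103]
contact_force: [-0.7, 0.2, -0.2]
width: 1.002
```

```bash
python3 - <<'E'
from h import *
s=ctrl.observe(); print(s["t"],s["tcp_pos"].round(3))
sd,t=ctrl.capture("side"),ctrl.capture("top")
print("side jar axis px z=.014,.032,.05,.08,.086",proj(sd,[[.481,.168,z] for z in(.014,.032,.05,.08,.086)]).round(0).tolist())
old=cv2.cvtColor(cv2.imread("pics/side0.png"),cv2.COLOR_BGR2LAB).astype(int)[:,:,2]
new=cv2.cvtColor(sd["img"],cv2.COLOR_RGB2LAB).astype(int)[:,:,2]
print("side LAB b-128, rows 176-212, cols 286-312")
for r in range(178,212,2): print(r,new[r:r+2,286:313].mean(0).astype(int)-128,)
b=cv2.cvtColor(t["img"],cv2.COLOR_RGB2LAB).astype(int)[:,:,2]-128
print("top"); print(b[225:243,236:254]); print(proj(t,[[.481,.168,z] for z in(.03,.09)]).round(1))
for c,n in((t,"top"),(sd,"side")):
  for r in ctrl.spot_in(c,"plug0")[:6]: print(n,w(c,r["at"]).round(3),round(r["confidence"],2))
  for r in ctrl.silhouettes(c,"plug0")[:4]: ys,xs=np.nonzero(r["mask"]); print(n,xs.mean(),ys.mean(),len(xs),r["confidence"])
E
```

```text
32.15 [ 0.366 -0.235  0.369]
side jar axis px z=.014,.032,.05,.08,.086 [[299.0, 203.0], [299.0, 198.0], [299.0, 194.0], [298.0, 187.0], [298.0, 186.0]]
side LAB b-128, rows 176-212, cols 286-312
178 [ 6  6  5  5  4  6  6  6  5  5  5  4  5  5  5  5  5  5  4  5 10 17 25 30
 33 34 34]
180 [16 18 14 10  7  3  4  4  4  4  3  2  4  3  3  4  2  2  8 19 26 31 32 32
 34 33 33]
182 [28 28 27 27 23 11  4  3  3  3  3  3  4  3  3  3  3  7 16 28 33 33 33 32
 33 32 34]
184 [31 32 33 33 28 15  6  3  3  4  3  4  4  3  4  4  3  6 13 21 28 32 33 32
 33 33 33]
186 [33 33 31 28 21 14  6  3  4  5  5  4  3  4  4  4  5  7 10 16 23 32 33 33
 33 33 33]
188 [31 33 32 25 17 12 10  9  8  5  6  6  6  7  8  9  9  9 10 13 22 31 33 34
 32 32 32]
190 [32 32 32 29 19 10  9 10 10 10 10 10 11 10 11 10  9  8  8 12 21 30 33 35
 34 32 33]
192 [32 32 32 30 23 12  7  7  7  8  8 10  9  9  8  7  7  6  6 11 21 29 32 33
 32 32 32]
194 [22 22 21 21 15 10  6  5  6  8 10 13 14 13  9  7  5  6  4  6 11 16 19 19
 18 17 15]
196 [ 3  3  3  2  2  2  3  4  7  9 11 12 12 10 10  9 12 12  9  6  3  1  0  2
  3  0  1]
198 [-1  1  1 -1  1  2  4
[... 1141 characters left out ...]
0  4  0  0  0  4  4  4]
 [ 2  2  4 16 21 30 37 37 29 23 10  4 -4 -1  3  4  4  5]
 [ 3  3  3 11 24 29 35 36 30 34 30 12  0  2  3  3  4  4]
 [ 3  1  3  9 22 31 37 36 31 39 37 25  5  1  4  4  4  4]
 [ 4  3  4  8 20 30 34 35 35 38 35 21  5  2  3  4  4  4]
 [ 4  3  3  5 10 15 22 29 26 26 22  9  3  3  5  3  5  4]
 [ 4  3  3  4  3  6  8 14  9  7  8  5  4  4  4  5  4  5]
 [ 5  5  4  5  3  3  4  5  4  3  4  3  3  4  4  3  5  4]
 [ 4  3  4  4  4  3  3  5  4  3  4  3  4  4  3  5  4  4]]
[[248.1 236.2]
 [244.6 233.2]]
side [ 0.737 -0.271  0.132] 0.19
side 312.0331841909023 189.7199850857569 2682 0.71
side 385.26056338028167 219.85211267605635 142 0.53
side 334.12697274031564 316.28192252510763 1394 0.27
```

Brass fills the bottom of the jar in the side view (about 130 px where one plug is ≤30), so nothing is jammed above it. No plugs lie elsewhere and the bystanders haven't moved. I'll hand in.

```bash
python3 -c "
from plant import ctrl
print(ctrl.hand_in())"
```

```text
the job is handed in; nothing more can be done
None
```

I finished the job and handed it in at about 32 s of the 72 s allowed; the hand-in gives no verdict.

- **Funnel:** I gripped the knob and swung the arm home. It pressed against its stop at 20 N with no further movement. The top view put the funnel mouth within about 2 px of its predicted home position, and it was still there after the pour.
- **Pour:** I picked up the small scoop by its handle and approached the funnel from the far left. I then tipped it slowly to about 69°, and the tray came back empty.
- **Scoop:** I lowered it onto the mat with about 5 N of contact and then released it. The last pictures show it level in the middle of the mat, and its measured position is within about 1 mm of the mat centre, subject to the 2–3 mm camera accuracy.
- **Other things:** The padlocks, can, screwdriver and remote were found within about 1 cm of where they started, within the networks' scatter. The arm was clear and touching nothing.

**Not fully confirmed:** I could not count the five plugs one by one through the jar. The amount of brass at the bottom of the jar in the side view fits four to five plugs. At least three show through the funnel bore, and none was seen in the scoop or the parts of the bench I viewed. The plug detector found nothing reliable inside the jar, so that check gave no help.

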